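Gauge the socket of a drilled craft block

ROBOT

A 6-joint arm with a two-finger parallel gripper is mounted at the origin on the work surface. World frame = base frame: x ahead of the robot, y to its left, z up, the work surface at z = 0. Lengths are in m, angles in degrees, forces in N, time in s.
With the tool pointing down it reaches from about 0.375 to 0.75 m from the base axis. Payload 9 kg.
Tool frame: the origin (TCP) lies where the fingers leave the gripper's body, on its centre line; the fingertips stand 73 mm ahead of it and the grasp point (between the pads) lies 54 mm ahead of it (robot.tip_reach is the distance from the TCP to the fingertips, in m); z points along the fingers, y is the direction in which the jaws open and shut (so a half turn about z gives the same grasp; the last joint's range is limited). The gripper opens to 85 mm and grips with 20 to 120 N. Pads are 22 mm wide; open, the fingers measure 114 mm over their backs; the gripper's body (76 mm by 85 mm) begins 54 mm behind the grasp point. The pads swing forward as they close: fully open they stand 13 mm farther back than shut.
Start: joints at [-77.962, 5.964, 5.575, 89.605, 0, 77.527], TCP at [0.249, -0.546, 0.304] pointing down, gripper open.
Joint ranges: [-171.21, 171.21], [-48.23, 106.86], [-62.78, 66.21], [-105.2, 120.99], [-86.42, 89.51], [-180, 180]. Speed limits (degrees/s): [127.2, 127.2, 147.25, 180, 180, 180].

INTERFACE

Orientations are given as [roll, pitch, yaw] about the fixed x, y, z axes, in that order (R = Rz(yaw) Ry(pitch) Rx(roll)).
In Python, from plant import robot gives the robot as it stands. Calls block until the motion is done:
- robot.move_pose(position, orientation): joint-space move of the TCP to a pose.
- robot.line_to(position, vel=0.15, rotation=None, guard=None): straight line of the TCP; rotation=None keeps the orientation; vel is the mean speed in m/s. With guard (N) it stops when the force on the tool has changed by that much, and returns True; else False.
- robot.goto_joints(angles): joint-space move.
- robot.set_gripper(opening): finger opening in m; the grip force is fixed at half the most; returns when the fingers have stopped.
- robot.pause(seconds).
- robot.ik(position, orientation): joint angles nearest the present ones, or None.
- robot.observe(): the state.
- robot.grab_frame(name): name is "scene" or "side" or "wrist"; returns the picture (480x640x3 uint8, blue, green, red); there is no depth.
- robot.get_calibration(name): a dict with "vertical_fov" (degrees; the focal length in pixels is half the picture's height over the tangent of half this angle, whatever the lens; pixels are square), "cx", "cy" (the principal point, pixels), "k1" (the pictures are not rectified: a ray, as slopes to the right and down, at radius r is drawn at 1 + k1 r^2 times it, then the intrinsics apply), "rvec" (rotation vector, rad) and "tvec" (3), from world to camera coordinates, as OpenCV has them. Camera axes: x right, y down, z forward; pixel columns grow to the right and rows downward; lengths in m; the calibration is good to about 2 mm. A picture is of the moment at which its call begins: read the wrist's pose just before it. get_calibration takes no time and is no camera call; for the wrist camera it gives the pose at the moment of the call.
A pose or a line that the arm cannot do raises robot.IKError and nothing moves.
- robot.job_done(): hands the job in, once; it reports no verdict.
The state is a dict: "time": time; "q": joint angles; "qvel": joint speeds; "joint_torque": joint torques, N m; "tool_pos": TCP position; "tcp_rot": TCP orientation; "ft_force": force on the tool from outside, world axes, zero at the start; "torque": the same for the moment, N m; "gripper_width": finger opening in m.
Only numpy, scipy, OpenCV 4.12 (cv2) and the standard library are available. Lean on these libraries where they do the work, as an engineer would, in place of code of your own. Each camera call takes 0.05 s, during which the arm holds its last target.

TASK

Lay the drilled wooden block on the sloped rest, its end against the lip at the bottom and its metal tube pointing up the slope, and let go of it. Then take the gauge rod, push it into the tube until its collar stops against the tube's rim, draw it right out again leaving the block lying where it is, and hold the rod level with its tip about 100 mm above the cardboard reading card; finish while still holding it there, touching nothing else with it. Leave the glue bottle, the tumbler and the wooden disc alone.

Things in the scene. Friction and masses are not known exactly. Their poses are not given: they have to be found in the camera images.
- block_center (a point): Centre of the loose drilled block of pale wood: 90 mm long (its x), 50 mm wide (y), 50 mm high (z), about 200 g, lying flat on the table at the start. Its x axis runs along the bore towards the end with the steel guide tube, z is up. The tube stands 12 mm out of that end.
- tube_mouth (a point): Centre of the open rim of the steel guide tube on the block, 57 mm from the block's centre along the block's x; same axes as the block, x pointing out of the bore. Tube outside 30 mm, bore 20 mm wide through the tube and on into the block, 87 mm deep from this rim.
- seat (a point): Where the block's centre lies when it sits on the fixed plywood slope against the lip. x points up the slope (30 deg above level, away from the robot), y across, z square off it. Slope 90 mm wide, 25 mm below this point, no side walls, ends 40 mm up from here; lip face 45 mm down the slope (-x), 32 mm high. A block let go near the lip may stay or slide down to it.
- gauge_grip (a point): Grip point of the loose gauge rod: on its axis, mid-handle. x runs from tip to handle end, z up. Handle: wood, 16 mm square, from 42 mm before this point (-x) to 52 mm behind. Rod about 60 g, centre of mass about 20 mm towards the tip. Starts level, 55 mm above the table, in a notched rest with posts 42 mm behind and 78 mm before this point, 36 and 32 mm wide, tops at 56 and 58 mm.
- gauge_collar (a point): Centre of the front face of the gauge's steel collar (36 mm across, 8 mm thick), 50 mm from the grip point towards the tip; it meets the tube's rim when the rod is fully in.
- gauge_tip (a point): Tip of the gauge rod, 110 mm from the grip point, 60 mm before the collar's face. The rod between is round steel, 12 mm thick. Axes as for the grip point.
- rest: Fixed notched rest of brown wood that the gauge lies in at the start, base 160 mm by 60 mm, 12 mm thick; origin on the table under the gauge's grip point, x along the gauge.
- ramp: Fixed base of the sloped rest, 130 mm by 100 mm; origin under its centre, x away from the robot up the slope, z up. The whole thing stands 80 mm high.
- card: Reading card, a fixed cardboard square 90 mm by 90 mm, 3 mm thick, flat on the table; origin at its centre underneath.
- glue_mid (a point): Middle of the white glue bottle (54 mm across, 148 mm high), to be left alone.
- tumbler_mid (a point): Middle of the upturned dark metal tumbler (68 mm across, 70 mm high), to be left alone.
- slice_mid (a point): Middle of the dark wooden disc (72 mm across, 18 mm high) lying flat, to be left alone.

How it is judged:
By the outcome, as a careful person would: the job done as asked, in the order asked, and still so for the second after the job is handed in, while the arm keeps its last pose, push and grip.
It also fails if it takes over 72 s, if anything falls off the work surface, if the arm or the gripper's body presses on something with over 40 N, if the wrist force passes 120 N, or if a joint passes its speed limit or range.

## Working session

There is one attempt and no reset: what is moved stays moved. The work goes in short steps, each a Python script; the robot and the scene stay as the last script left them, time stands still between calls to the robot, and variables do not carry over. Pictures are saved under pics/ and viewed, and the job is handed in when it is done.

```bash
ls; mkdir -p pics
python3 - <<'E'
from plant import robot
import cv2
for n in ["scene","side","wrist"]:
    c=robot.get_calibration(n); print(n,c)
    cv2.imwrite(f"pics/{n}0.png",robot.grab_frame(n))
s=robot.observe(); print(s)
E
```

```text
pics
scene {'vertical_fov': 51.80733662107882, 'cx': 304.76053260803553, 'cy': 245.66724709986286, 'k1': -0.008871004515979433, 'rvec': array([ 2.06733623,  0.73198126, -0.39247616]), 'tvec': array([-0.43562372, -0.09953598,  1.25100391])}
side {'vertical_fov': 45.139642661122835, 'cx': 317.3953411408749, 'cy': 240.1218208567996, 'k1': -0.14309914260486956, 'rvec': array([ 0.93893482, -2.3715526 ,  1.15938101]), 'tvec': array([0.41429139, 0.29049252, 0.87629851])}
wrist {'vertical_fov': 58.254371531559215, 'cx': 324.6166403117753, 'cy': 244.2474274769475, 'k1': -0.02127706132230487, 'rvec': array([-2.40857338,  1.54714067,  0.25242871]), 'tvec': array([-0.59885439, -0.04113732,  0.38143211])}
{'time': 0.15, 'q': array([-7.79612984e+01,  5.99257634e+00,  5.53871841e+00,  8.96055615e+01,
        1.67832017e-03,  7.75247235e+01]), 'qvel': array([-0.05817295, -0.04475194,  0.12272484, -0.00480497, -0.05712861,
        0.0165521 ]), 'joint_torque': array([ 3.61833947e-03, -5.57357955e+01,  5.04006636e+01,  1.25064456e-02,
       -2.34111440e-04,  8.69360008e-06]), 'tool_pos': array([ 0.24890722, -0.5457398 ,  0.30329603]), 'tcp_rot': array([-1.79942346e+02, -1.44743741e-02,  2.45139699e+01]), 'ft_force': array([-0.75265153,  0.42732047, -0.21340793]), 'torque': array([ 0.01481493, -0.03536824, -0.0181428 ]), 'gripper_width': 0.08505070222384159}
```

View pics/scene0.png

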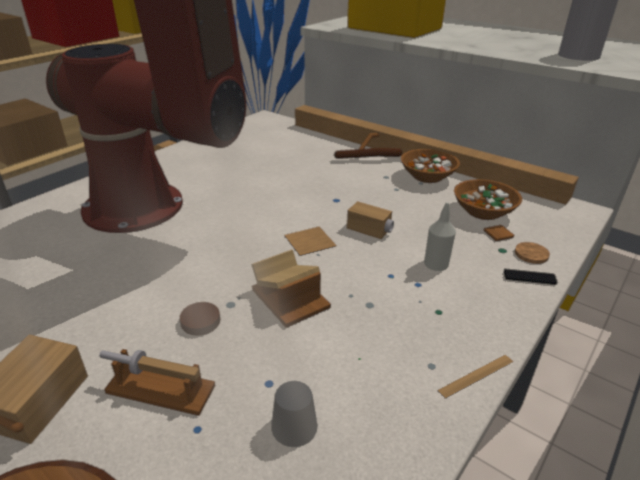

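View pics/side0.png

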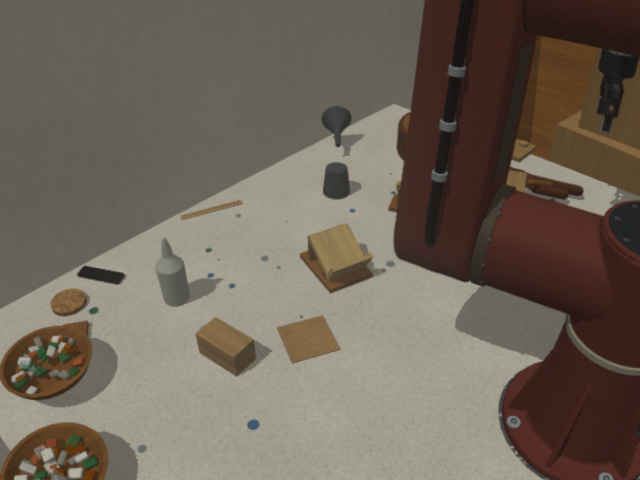

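View pics/wrist0.png

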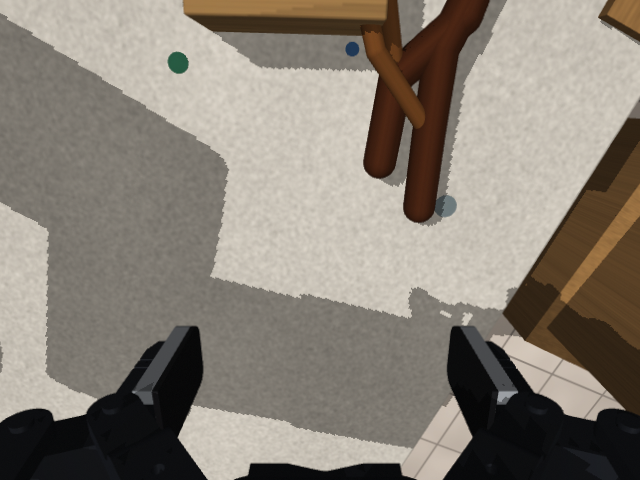

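```bash
cat > h.py <<'E'
import numpy as np, cv2
from scipy.spatial.transform import Rotation as Rn
def K(c):
    f=240/np.tan(np.radians(c["vertical_fov"]/2)); return np.array([[f,0,c["cx"]],[0,f,c["cy"]],[0,0,1.]]),np.array([c["k1"],0,0,0.])
def ray(c,px):
    k,d=K(c); p=cv2.undistortPoints(np.array(px,float).reshape(-1,1,2),k,d).reshape(-1,2)
    R=cv2.Rodrigues(np.array(c["rvec"]))[0]; o=-R.T@np.array(c["tvec"])
    return o,np.c_[p,np.ones(len(p))]@R
def onz(c,px,z):
    o,d=ray(c,px); return o+d*((z-o[2])/d[:,2])[:,None]
def proj(c,P):
    k,d=K(c); return cv2.projectPoints(np.array(P,float).reshape(-1,1,3),np.array(c["rvec"]),np.array(c["tvec"]),k,d)[0].reshape(-1,2)
def crop(src,x,y,w,h,s,dst):
    im=src if not isinstance(src,str) else cv2.imread(src)
    cv2.imwrite(dst,cv2.resize(im[y:y+h,x:x+w],None,fx=s,fy=s,interpolation=cv2.INTER_CUBIC))
E
python3 - <<'E'
from h import *
from plant import robot
c=robot.get_calibration("scene");s=robot.get_calibration("side")
r=lambda *a:print(a[0],np.round(onz(a[1],a[2],a[3]),3).tolist())
r("card",c,[[310,240]],0); r("card s",s,[[308,339]],0)
r("block",c,[[370,212]],.05); r("ramp",c,[[290,298]],.01); r("rest",c,[[160,386]],.01)
r("gauge tip,end",c,[[102,355],[199,377]],.055)
r("glue",c,[[438,262]],0);r("tumb",c,[[294,435]],0);r("disc",c,[[200,318]],.009)
crop("pics/scene0.png",230,180,200,150,4,"pics/s1.png")
crop("pics/scene0.png",80,320,200,150,4,"pics/s2.png")
E
```

```text
card [[0.446, 0.161, 0.0]]
card s [[0.445, 0.158, 0.0]]
block [[0.528, 0.277, 0.05]]
ramp [[0.55, -0.031, 0.01]]
rest [[0.53, -0.317, 0.01]]
gauge tip,end [[0.449, -0.355, 0.055], [0.598, -0.29, 0.055]]
glue [[0.711, 0.265, 0.0]]
tumb [[0.743, -0.248, 0.0]]
disc [[0.459, -0.175, 0.009]]
```

View pics/s1.png

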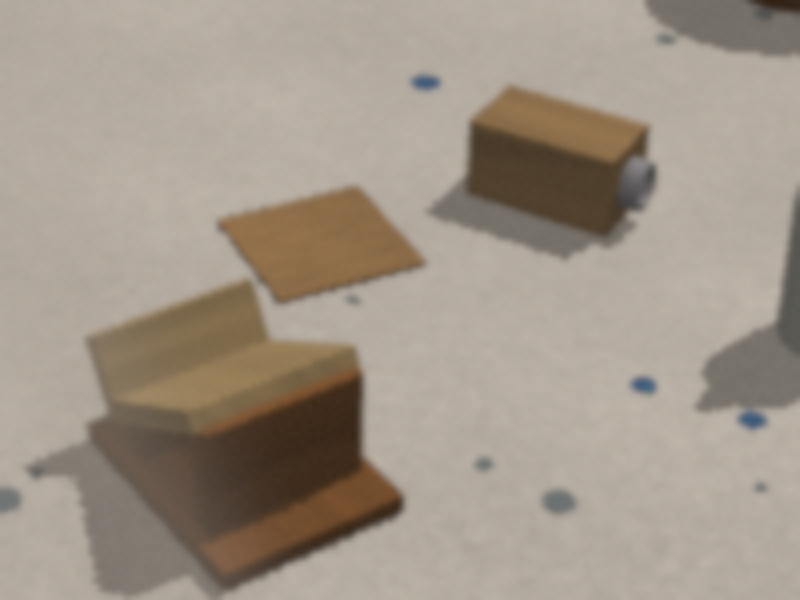

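View pics/s2.png

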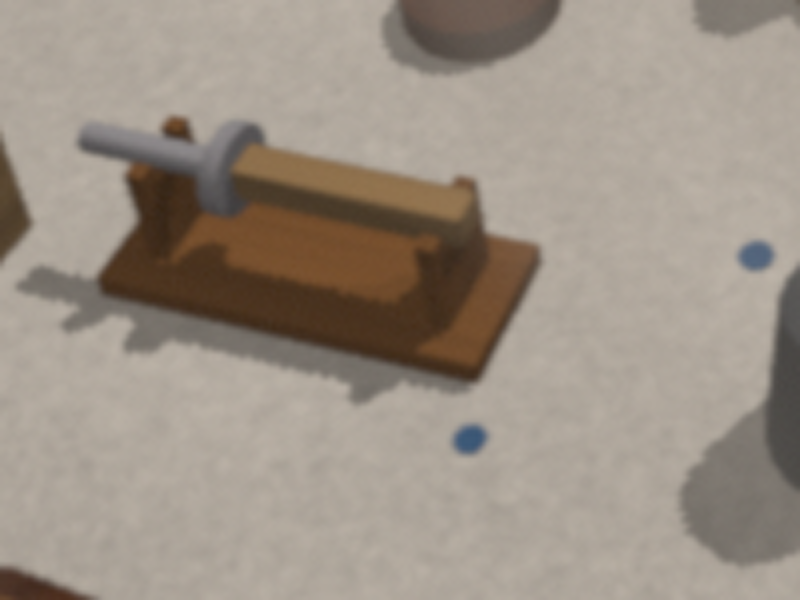

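Run:
```python
from h import *
from plant import robot
c=robot.get_calibration("wrist");s=robot.observe()
R=cv2.Rodrigues(c["rvec"])[0];o=-R.T@c["tvec"]
T=Rn.from_euler("xyz",s["tcp_rot"],degrees=True).as_matrix()
print("cam in tool",T.T@(o-s["tool_pos"]),"\n",T.T@R.T)
c=robot.get_calibration("scene")
f=lambda p:np.array(p)/4+[230,180]
print("block top",onz(c,f([[470,122],[615,163],[648,127],[511,87]]),.05))
print("ramp base",onz(c,f([[90,425],[225,585],[402,500]]),.0))
print("card",onz(c,f([[220,222],[282,300],[424,263],[357,187]]),.003))
g=lambda p:np.array(p)/4+[80,320]
print("rest",onz(c,g([[103,275],[475,365],[540,250]]),.012))
```

```text
cam in tool [ 0.08134786 -0.00026369 -0.07049807] 
 [[ 6.46061629e-04 -9.49104023e-01 -3.14962120e-01]
 [ 9.99999332e-01  9.15061080e-04 -7.06202240e-04]
 [ 9.58468965e-04 -3.14961453e-01  9.49103980e-01]]
block top [[0.48369065 0.25084627 0.05      ]
 [0.57212691 0.26398023 0.05      ]
 [0.56593408 0.30968073 0.05      ]
 [0.47889867 0.29970962 0.05      ]]
ramp base [[ 0.46106969 -0.04154784  0.        ]
 [ 0.58821595 -0.08592083  0.        ]
 [ 0.61556734  0.01046115  0.        ]]
card [[0.39271397 0.13577738 0.003     ]
 [0.4695842  0.09829181 0.003     ]
 [0.50826983 0.17509599 0.003     ]
 [0.43064367 0.21482292 0.003     ]]
rest [[ 0.47143073 -0.37418629  0.012     ]
 [ 0.61423399 -0.31143238  0.012     ]
 [ 0.59287733 -0.2600291   0.012     ]]
```

Run:
```python
from h import *
from plant import robot
P=[("g",[.535,-.317,.29],[180,0,23.5]),("r",[.53,-.015,.32],[180,0,-17]),("b",[.525,.281,.28],[180,0,7.5])]
for n,p,r in P+[("place",[.50,0,.2],[180,-30,-17]),("ins",[.66,-.05,.24],[180,-30,-17])]: print(n,robot.ik(p,r))
for n,p,r in P:
    robot.move_pose(p,r); robot.pause(.2)
    c=robot.get_calibration("wrist"); im=robot.grab_frame("wrist"); cv2.imwrite(f"pics/w_{n}.png",im)
    np.save(f"cal_{n}.npy",c,allow_pickle=True); print(robot.observe()["time"],robot.observe()["tool_pos"])
```

```text
g [-42.67668377   9.68205369   8.15374944  88.47169575   0.
 113.82331623]
r [ -15.76932219   -5.99600059   -4.70992272   91.28607787    0.
 -178.76932219]
b [  15.58676816    4.95126391    2.01675265   87.06548874    0.
 -171.91323184]
place None
ins [ -15.32676337  -14.35844226  -25.62562328   48.74339879   -0.83652912
 -178.55083159]
1.775 [ 0.53450774 -0.31782628  0.29002247]
6.2417 [ 0.52999618 -0.01504695  0.31997255]
7.6333 [0.52549529 0.28001024 0.28025526]
```

View pics/w_b.png

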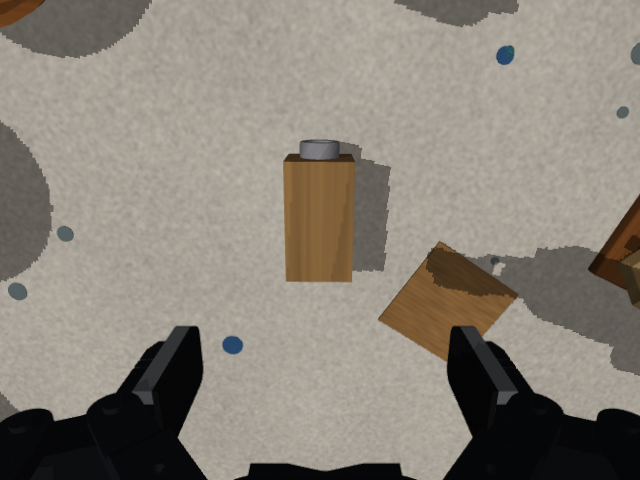

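View pics/w_r.png

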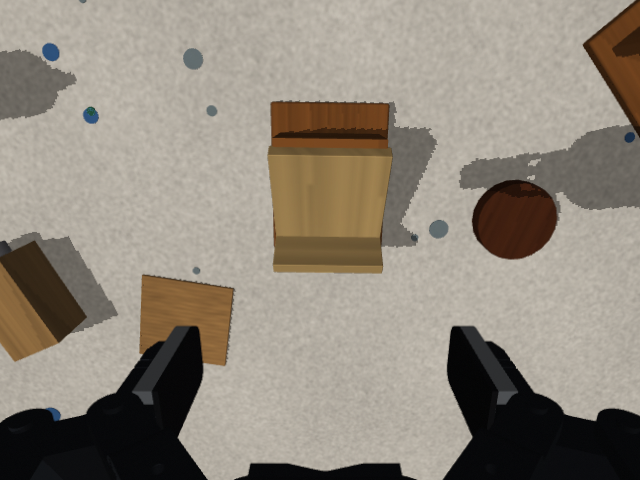

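View pics/w_g.png

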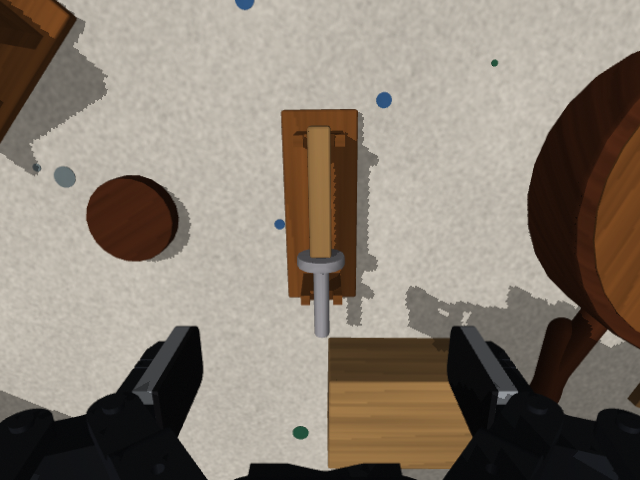

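Run:
```python
from h import *
crop("pics/w_r.png",250,90,160,195,3,"pics/c_r.png")
crop("pics/w_b.png",270,130,110,165,3.5,"pics/c_b.png")
crop("pics/w_g.png",270,100,110,250,2.4,"pics/c_g.png")
ims=[cv2.imread(f"pics/c_{n}.png") for n in "rbg"]
o=np.zeros((600,800,3),np.uint8);x=0
for i in ims: print(i.shape,x); h=min(i.shape[0],600);w=min(i.shape[1],800-x);o[:h,x:x+w]=i[:h,:w]; x+=i.shape[1]
```

```text
(585, 480, 3) 0
(578, 385, 3) 480
(600, 264, 3) 865Traceback (most recent call last):
  File "<stdin>", line 7, in <module>
ValueError: could not broadcast input array from shape (600,199,3) into shape (600,0,3)
```

View pics/c_r.png

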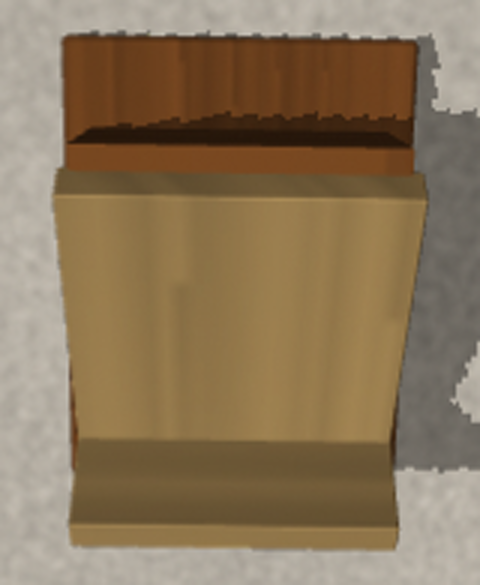

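View pics/c_b.png

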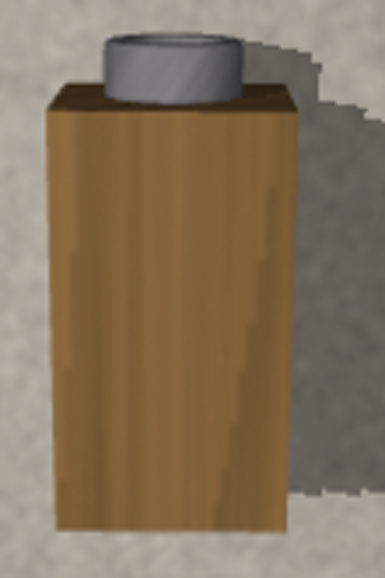

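View pics/c_g.png

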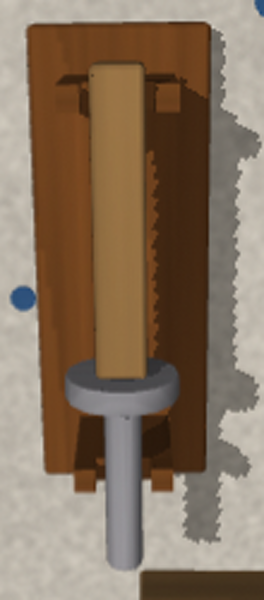

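```bash
cat > fit.py <<'E'
from h import *
from scipy.optimize import least_squares
def full(p,s,ox,oy): return (np.array(p,float)+.5)/s-.5+[ox,oy]
def fit(views,x0,pose):
    # views: list of (cal, model pts, px); pose(x)->(R,t)
    def f(x):
        R,t=pose(x); return np.concatenate([(proj(c,M@R.T+t)-p).ravel() for c,M,p in views])
    r=least_squares(f,x0,x_scale=[.01,.01,.01,.05][:len(x0)]); return r.x,np.abs(r.fun).max(),r.fun.reshape(-1,2).round(1).tolist()
E
python3 - <<'E'
from fit import *
L=lambda n:np.load(f"cal_{n}.npy",allow_pickle=True).item()
M=np.array([[40,45,-25],[40,-45,-25],[-45,45,-25],[-45,-45,-25],[-45,45,7],[-45,-45,7]])/1e3
px=full([[55,197],[428,198],[77,438],[392,440],[74,525],[397,527]],3,250,90)
pr=lambda x:(Rn.from_euler("xyz",[0,-30,x[3]*57.29578],degrees=True).as_matrix(),x[:3])
r=fit([(L("r"),M,px)],[.52,-.01,.08,-.3],pr);print("ramp",r,np.degrees(r[0][3]))
# also with scene
Mb=np.array([[45,25,25],[45,-25,25],[-45,25,25],[-45,-25,25]])/1e3
pb=full([[47,110],[298,110],[56,530],[287,530]],3.5,270,130)
pz=lambda x:(Rn.from_euler("z",x[3]).as_matrix(),x[:3])
r=fit([(L("b"),Mb,pb)],[.52,.28,.025,.1],pz);print("block",r,np.degrees(r[0][3]))
print("block at z=.05 plane",onz(L("b"),pb,.05).mean(0))
# gauge: handle top face z=+8: x from -42 to 52, y +-8
Mg=np.array([[52,8,8],[52,-8,8],[-42,8,8],[-42,-8,8],[-110,0,0]])/1e3
pg=full([[90,63],[143,64],[97,377],[147,378],[125,568]],2.4,270,100)
r=fit([(L("g"),Mg,pg)],[.53,-.31,.055,.4],pz);print("gauge",r,np.degrees(r[0][3]))
q=onz(L("g"),pg,.063);print(q)
# card
pc=[[143,275],[234,288],[227,365],[140,353]]
print(onz(L("r"),pc,.003))
pc=[[440,242],[518,295],[378,320]]
q=onz(L("b"),pc,.003);print(q,q[1:].mean(0))
E
```

```text
ramp (array([ 0.52588871, -0.01657768,  0.07777456, -0.30504084]), np.float64(1.2010279017320613), [[-0.6, 0.0], [-0.1, 0.8], [1.0, -0.2], [-0.3, 0.0], [-1.1, -0.5], [1.2, -0.2]]) -17.477552686399115
block (array([0.52202779, 0.284264  , 0.02480064, 0.12455166]), np.float64(0.32543359910187064), [[-0.3, -0.1], [0.1, 0.2], [0.1, -0.2], [0.1, 0.1]]) 7.136284708308001
block at z=.05 plane [0.52207511 0.28427667 0.05      ]
gauge (array([ 0.54565801, -0.30866908,  0.05573285,  0.42139354]), np.float64(1.967744312756281), [[-0.9, 0.0], [1.0, -0.7], [-0.6, 1.6], [0.4, 1.0], [0.0, -2.0]]) 24.144071128842857
[[ 0.59003487 -0.28063187  0.063     ]
 [ 0.59565709 -0.29427446  0.063     ]
 [ 0.50513013 -0.31853002  0.063     ]
 [ 0.51092991 -0.33270575  0.063     ]
 [ 0.44756294 -0.35269733  0.063     ]]
[[0.50593615 0.17826679 0.003     ]
 [0.46714526 0.09798352 0.003     ]
 [0.38669704 0.13650078 0.003     ]
 [0.42641877 0.21833715 0.003     ]]
[[0.50636383 0.17905062 0.003     ]
 [0.46677868 0.09942073 0.003     ]
 [0.42634325 0.21889336 0.003     ]] [0.44656097 0.15915704 0.003     ]
```

Run:
```python
from fit import *
from plant import robot
L=lambda n:np.load(f"cal_{n}.npy",allow_pickle=True).item()
c=robot.get_calibration("scene");sd=robot.get_calibration("side")
M=np.array([[40,45,-25],[40,-45,-25],[-45,45,-25],[-45,-45,-25],[-45,45,7],[-45,-45,7]])/1e3
px=full([[55,197],[428,198],[77,438],[392,440],[74,525],[397,527]],3,250,90)
pr=lambda x:(Rn.from_euler("xyz",[0,-30,x[3]*57.29578],degrees=True).as_matrix(),x[:3])
i=[0,1,2,3]
ps=full([[355,347],[192,413],[270,341],[112,404]],4,230,180)
r=fit([(c,M[i],ps)],[.52,-.01,.08,-.3],pr);print("scene",r)
r=fit([(L("r"),M[i],px[i])],[.52,-.01,.08,-.3],pr);print("wr 4",r)
r=fit([(L("r"),M,px),(c,M[i],ps)],[.52,-.01,.08,-.3],pr);print("both",r)
for z in (.0777,.0817):
    p2=lambda x:pr([x[0],x[1],z,x[2]])
    x,m,res=fit([(L("r"),M,px),(c,M[i],ps)],[.52,-.01,-.3],p2);print(z,x,m,res)
    R,t=p2(x); print((proj(sd,M@R.T+t)))
crop("pics/side0.png",290,215,100,80,8,"pics/c_s.png")
```

```text
scene (array([ 0.52170903, -0.01139206,  0.07242977, -0.29166527]), np.float64(0.3915177439052968), [[0.1, -0.4], [-0.4, 0.2], [-0.1, 0.2], [0.4, 0.1]])
wr 4 (array([ 0.52622006, -0.01668775,  0.07883774, -0.30524215]), np.float64(0.8837231994450576), [[-0.8, -0.3], [0.1, 0.5], [0.9, -0.3], [-0.1, 0.0]])
both (array([ 0.52590918, -0.01653801,  0.07767084, -0.30393875]), np.float64(1.191836529716511), [[-0.7, 0.0], [-0.3, 0.7], [1.0, -0.2], [-0.3, -0.1], [-1.1, -0.5], [1.2, -0.3], [0.2, -0.3], [-1.1, 0.1], [0.1, 0.1], [-0.0, -0.1]])
0.0777 [ 0.52591667 -0.01654115 -0.30394244] 1.1976248765291189 [[-0.7, 0.0], [-0.3, 0.7], [1.0, -0.2], [-0.3, -0.1], [-1.1, -0.5], [1.2, -0.3], [0.2, -0.3], [-1.1, 0.1], [0.1, 0.1], [-0.0, -0.1]]
[[308.02238866 237.25757614]
 [346.80918439 223.91093444]
 [326.49952355 274.59902265]
 [365.55739448 259.84669612]
 [330.65251004 268.35536179]
 [370.54750221 253.42301835]]
0.0817 [ 0.52693968 -0.01696797 -0.30444315] 1.9974585564098675 [[-1.3, -0.9], [0.8, -0.1], [0.6, -0.1], [0.4, 0.1], [-1.6, -0.0], [2.0, 0.2], [0.5, -1.7], [-0.9, -1.3], [0.3, -1.2], [0.1, -1.5]]
[[307.76273062 235.33385691]
 [346.62086555 222.03690115]
 [326.2445922  272.69444898]
 [365.37871662 257.98998654]
 [330.39361207 266.39297627]
 [370.36795946 251.51168854]]
```

View pics/c_s.png

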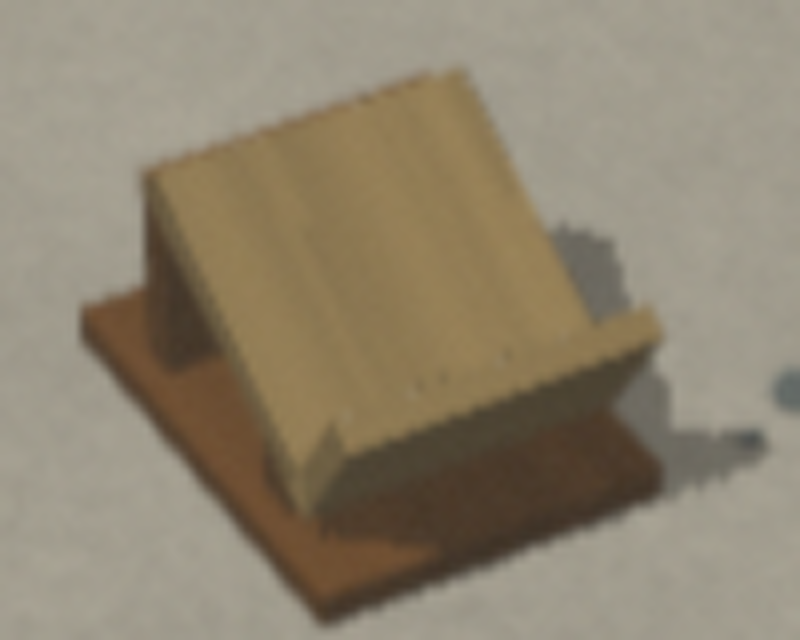

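```bash
cat > g.py <<'E'
from fit import *
from plant import robot
B=np.array([.522,.2843,.025]);By=7.14
S=np.array([.526,-.0166,.0782]);Sy=-17.45
G=np.array([.5458,-.3087,.055]);Gy=24.15
C=np.array([.4466,.159])
RS=Rn.from_euler("xyz",[0,-30,Sy],degrees=True)
rotS=[180,30,Sy+180]
def seat(p): return S+RS.apply(np.array(p)/1e3)   # mm in seat frame -> world
def t(): 
    s=robot.observe(); print("t",round(s["time"],2),"pos",s["tool_pos"].round(4),"rot",s["tcp_rot"].round(1),"F",s["ft_force"].round(1),"w",round(s["gripper_width"],4)); return s
E
python3 - <<'E'
from g import *
print(robot.tip_reach)
for p,r in [(B+[0,0,.059],[180,0,By+180]),(seat([0,0,59]),rotS),(seat([0,0,139]),rotS),(seat([107,0,54]),rotS),(seat([187,0,54]),rotS),(G+[0,0,.054],[180,0,Gy+180])]: print(robot.ik(p,r))
E
```

```text
0.0726
[ 15.98064204   9.61519425 -13.60975138  66.77505437   0.
   8.84064204]
[-15.5156351  -47.94401058 -60.25002596  47.70812449  -0.96704464
   1.67536825]
None
[-15.9147243  -26.80246346 -41.82965991  44.98171059  -0.76756895
   1.32966731]
[-16.11548538 -14.72717437 -28.19176095  46.54214326  -0.66721206
   1.15577581]
[-41.42010338  13.8337215   -6.13423014  70.03204836   0.
 -65.57010338]
```

Run:
```python
from g import *
for a in (-15,-20,-30):
    Rb=Rn.from_euler("xyz",[180,a,By+180],degrees=True); Rs=Rn.from_euler("xyz",[180,a+30,Sy+180],degrees=True)
    for h in (0,.1,.15):
        q=robot.ik(B+[0,0,.008+h]-Rb.apply([0,0,.054]),[180,a,By+180]); print(a,h,"pick",None if q is None else q.round(1))
    for p in ([3,0,11],[10,0,60],[0,0,90]):
        q=robot.ik(seat(p)-Rs.apply([0,0,.054]),[180,a+30,Sy+180]); print(a,p,"place",None if q is None else q.round(1))
```

```text
-15 0 pick [15.  27.5  6.7 84.   2.   7.6]
-15 0.1 pick [15.  24.1 12.9 93.7  2.   7.6]
-15 0.15 pick [15.  23.4 17.3 98.7  2.   7.6]
-15 [3, 0, 11] place [-15.8 -25.4 -40.8  59.6  -0.4   1.6]
-15 [10, 0, 60] place [-15.7 -30.4 -39.6  65.8  -0.4   1.6]
-15 [0, 0, 90] place [-15.6 -35.5 -40.8  69.7  -0.5   1.7]
-20 0 pick [14.7 33.8 13.9 89.9  2.6  7.1]
-20 0.1 pick [14.7 30.5 20.  99.3  2.6  7.1]
-20 0.15 pick [ 14.7  30.   24.5 104.4   2.6   7.1]
-20 [3, 0, 11] place [-15.9 -18.6 -34.7  63.8  -0.3   1.5]
-20 [10, 0, 60] place [-15.8 -23.4 -33.7  69.7  -0.3   1.6]
-20 [0, 0, 90] place [-15.7 -28.3 -35.1  73.2  -0.3   1.7]
-30 0 pick [ 14.2  47.4  29.6 102.    3.5   6.2]
-30 0.1 pick [ 14.2  44.2  35.5 111.1   3.5   6.2]
-30 0.15 pick [ 14.2  43.9  40.3 116.2   3.5   6.2]
-30 [3, 0, 11] place [-16.1  -5.5 -22.7  72.8   0.    1.4]
-30 [10, 0, 60] place [-16.  -10.1 -22.1  78.    0.    1.4]
-30 [0, 0, 90] place [-15.9 -14.7 -23.8  80.8   0.    1.5]
```

Run:
```python
from g import *
r=[180,-20,By+180];Rb=Rn.from_euler("xyz",r,degrees=True)
p=B+[0,0,.008]-Rb.apply([0,0,.054])
robot.move_pose(p+[0,0,.1],r); t()
print(robot.line_to(p,vel=.12,guard=12)); t()
robot.set_gripper(.03); t()
cv2.imwrite("pics/w_b2.png",robot.grab_frame("wrist"))
robot.line_to(p+[0,0,.11],vel=.12); robot.pause(.2); t()
cv2.imwrite("pics/w_b3.png",robot.grab_frame("wrist"));cv2.imwrite("pics/sc3.png",robot.grab_frame("scene"))
a=cv2.imread("pics/w_b3.png");b=cv2.imread("pics/sc3.png")[100:420,200:520]
cv2.imwrite("pics/j3.png",np.hstack([cv2.resize(a,(427,320)),b]))
```

```text
t 10.27 pos [0.5404 0.2866 0.1839] rot [ 180.   -20.  -172.8] F [ 0.9  0.3 -0.1] w 0.0853
False
t 11.25 pos [0.5408 0.2867 0.0847] rot [ 180.   -19.9 -172.9] F [-0.2  0.   0.4] w 0.0852
t 11.68 pos [0.5408 0.2867 0.0846] rot [ 180.   -19.9 -172.9] F [ 0.6 -0.2  5. ] w 0.0493
t 12.99 pos [0.54   0.2865 0.193 ] rot [-180.   -20.1 -172.9] F [ 0.4  0.3 -2.7] w 0.0494
```

View pics/j3.png

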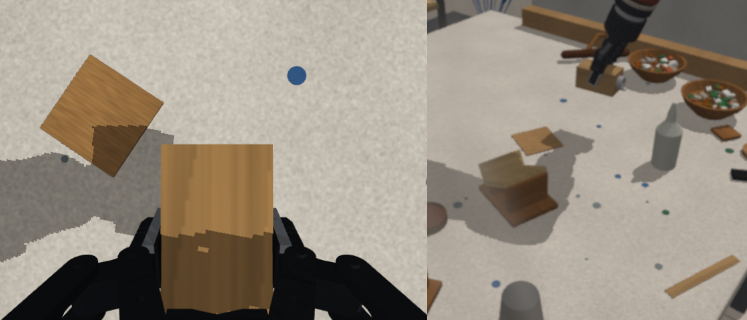

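Run:
```python
from g import *
r=[180,10,Sy+180];Rs=Rn.from_euler("xyz",r,degrees=True)
def tcp(c): return seat([c[0],c[1],c[2]])+RS.apply([0,0,.008])-Rs.apply([0,0,.054])
robot.move_pose(tcp([10,0,85]),r); t()
robot.line_to(tcp([8,0,8]),vel=.12); robot.pause(.2);t()
print(robot.line_to(tcp([8,0,-6]),vel=.02,guard=5)); s=t()
print("seat-frame block est", RS.inv().apply(s["tool_pos"]+Rs.apply([0,0,.054])-S)*1e3-[0,0,8])
for n in("scene","side"): cv2.imwrite(f"pics/{n}4.png",robot.grab_frame(n))
a=cv2.imread("pics/scene4.png")[200:350,220:380];b=cv2.imread("pics/side4.png")[190:310,270:400]
cv2.imwrite("pics/j4.png",np.hstack([cv2.resize(a,(400,375)),cv2.resize(b,(400,375))]))
```

```text
t 14.37 pos [ 0.4812 -0.0021  0.2173] rot [180.   10.  162.6] F [-0.2  1.2 -2.3] w 0.0492
t 15.36 pos [ 0.5163 -0.0135  0.1501] rot [180.   10.1 162.6] F [-0.2  0.2 -2.5] w 0.0496
True
t 15.78 pos [ 0.5189 -0.0143  0.1442] rot [-180.    10.   162.6] F [-3.4  0.8  5.1] w 0.0494
seat-frame block est [8.11222786 0.03542548 2.16045173]
```

View pics/j4.png

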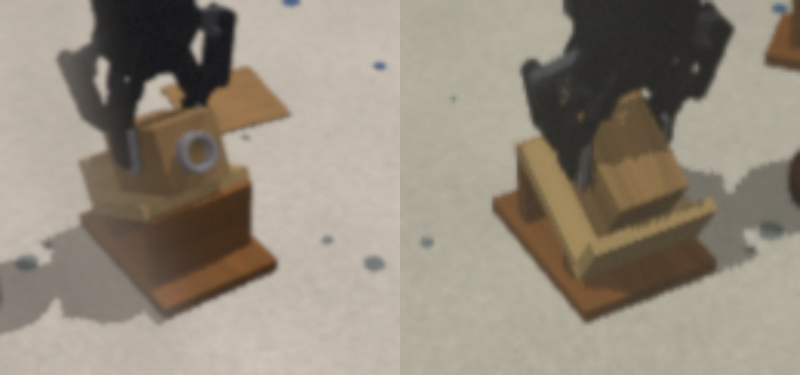

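Run:
```python
from g import *
r=[180,10,Sy+180];Rs=Rn.from_euler("xyz",r,degrees=True)
def tcp(c): return seat([c[0],c[1],c[2]])+RS.apply([0,0,.008])-Rs.apply([0,0,.054])
def est(): 
    s=t(); print("est",(RS.inv().apply(s["tool_pos"]+Rs.apply([0,0,.054])-S)*1e3-[0,0,8]).round(2))
print(robot.line_to(tcp([-7,0,2.4]),vel=.02,guard=7)); est()
print(robot.line_to(robot.observe()["tool_pos"]-RS.apply([0,0,.004]),vel=.02,guard=5)); est()
robot.set_gripper(.085); robot.pause(.3); est()
p=robot.observe()["tool_pos"]
robot.line_to(p-Rs.apply([0,0,.10]),vel=.12); est(); robot.pause(.2)
np.save("cal_p.npy",robot.get_calibration("wrist"),allow_pickle=True)
for n in("wrist","scene","side"): cv2.imwrite(f"pics/{n}5.png",robot.grab_frame(n))
a=cv2.imread("pics/scene5.png")[200:350,220:380];b=cv2.imread("pics/side5.png")[190:310,270:400]
cv2.imwrite("pics/j5.png",np.hstack([cv2.resize(a,(400,375)),cv2.resize(b,(400,375))]))
```

```text
True
t 16.3 pos [ 0.5141 -0.0129  0.1414] rot [-180.    10.1  162.5] F [ 0.2 -0.5  3.3] w 0.0491
est [ 2.35 -0.04  2.2 ]
True
t 16.51 pos [ 0.5143 -0.0129  0.1414] rot [-180.     9.9  162.6] F [-2.7  0.3  6.3] w 0.0496
est [2.45 0.04 2.12]
t 17.26 pos [ 0.5145 -0.0129  0.1413] rot [-180.    10.   162.6] F [0.1 1.1 0.4] w 0.0849
est [2.61 0.06 1.95]
t 18.24 pos [ 0.4977 -0.0076  0.2389] rot [-180.     9.9  162.6] F [-0.6 -0.5  0.5] w 0.0847
est [3.613e+01 6.000e-02 9.528e+01]
```

View pics/j5.png

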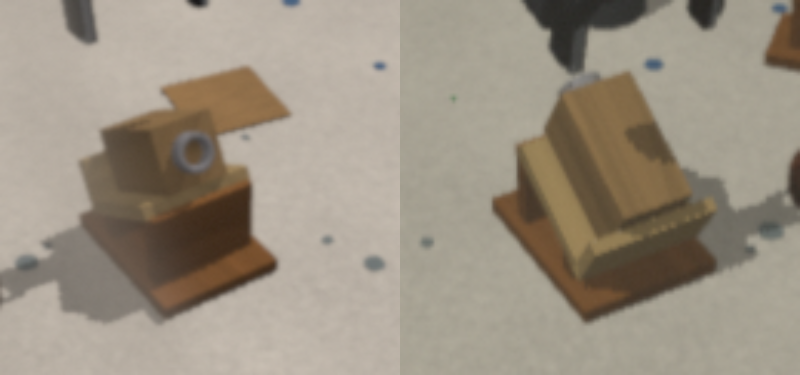

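View pics/wrist5.png

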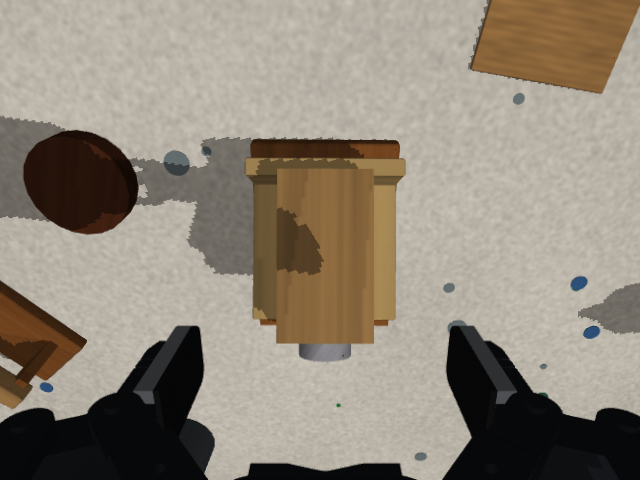

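Run:
```python
from g import *
crop("pics/wrist5.png",235,130,180,240,2.5,"pics/c5.png")
crop("pics/side5.png",320,190,70,80,7,"pics/c5s.png")
a=cv2.imread("pics/c5.png");b=cv2.imread("pics/c5s.png");b=np.vstack([b,np.zeros((40,490,3),np.uint8)])
cv2.imwrite("pics/c5j.png",np.hstack([a[:,:310] if 0 else cv2.resize(a,(450,600)),cv2.resize(b,(350,600)) if 0 else b[:,:350] if 0 else np.vstack([cv2.resize(b[:560],(350,400)),np.zeros((200,350,3),np.uint8)])]))
```

```text
(no output)
```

View pics/c5j.png

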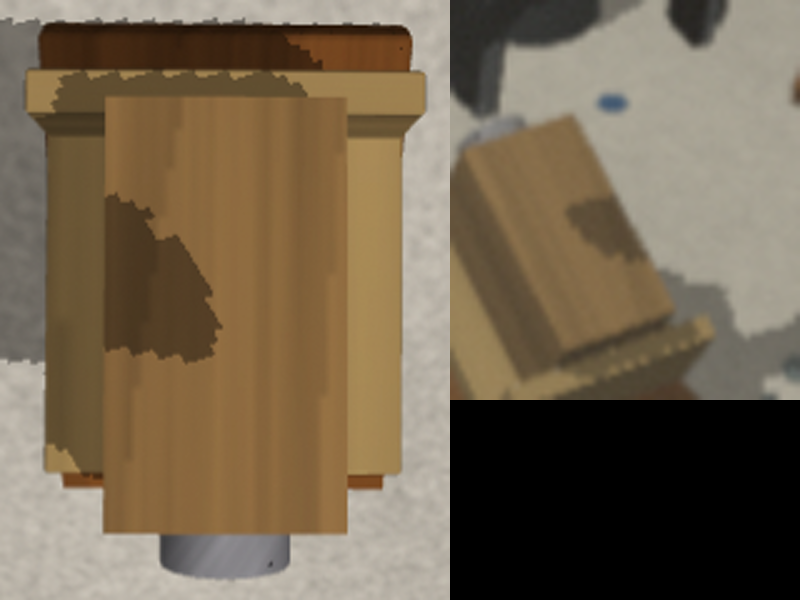

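Run:
```python
from g import *
c=np.load("cal_p.npy",allow_pickle=True).item()
M=np.array([[40,45,-25],[40,-45,-25],[-45,45,-25],[-45,-45,-25],[-45,45,7],[-45,-45,7]])/1e3
px=full([[401,473],[44,472],[402,136],[46,136],[425,114],[26,115]],2.5,235,130)
pr=lambda x:(Rn.from_euler("xyz",[0,-30,x[3]*57.29578],degrees=True).as_matrix(),x[:3])
x,m,res=fit([(c,M,px)],[*S,-.3],pr);print("ramp",x.round(4),np.degrees(x[3]),res)
Mb=np.array([[45,25,25],[45,-25,25],[-45,25,25],[-45,-25,25]])/1e3
pb=full([[348,533],[103,533],[348,98],[105,97]],2.5,235,130)
y,m,res=fit([(c,Mb,pb)],[*S,-.3],pr);print("block",y.round(4),np.degrees(y[3]),res)
print("block in ramp",Rn.from_matrix(pr(x)[0]).inv().apply(y[:3]-x[:3])*1e3)
print("block in nominal",RS.inv().apply(y[:3]-S)*1e3)
```

```text
ramp [ 0.5272 -0.0165  0.0794 -0.3073] -17.60585221931221 [[0.3, 0.1], [0.4, 0.1], [-0.4, 0.7], [0.6, 0.3], [-0.2, -0.1], [-0.6, -1.0]]
block [ 0.5272 -0.0161  0.08   -0.3066] -17.566061421839063 [[-0.2, 0.3], [0.2, 0.1], [-0.4, -0.3], [0.4, -0.1]]
block in ramp [0.2436599  0.41440076 0.61936783]
block in nominal [1.79782037 0.8772426  1.05327281]
```

Run:
```python
from g import *
r=[180,0,Gy+180]
p=G+[0,0,.054]
robot.line_to(robot.observe()["tool_pos"]+[-.0,0,.03],vel=.2)
robot.move_pose(p+[0,0,.09],r); t()
print(robot.line_to(p,vel=.12,guard=10)); t()
robot.set_gripper(.0); t()
robot.line_to(p+[0,0,.10],vel=.12); robot.pause(.2); t()
np.save("cal_h.npy",robot.get_calibration("wrist"),allow_pickle=True)
for n in("wrist","scene"): cv2.imwrite(f"pics/{n}6.png",robot.grab_frame(n))
a=cv2.imread("pics/wrist6.png");b=cv2.imread("pics/scene6.png")[230:450,50:320]
cv2.imwrite("pics/j6.png",np.hstack([cv2.resize(a,(427,320)),cv2.resize(b,(373,320))]))
```

```text
t 20.07 pos [ 0.5459 -0.3079  0.199 ] rot [ 180.     0.  -155.9] F [-0.  -0.1 -0. ] w 0.0849
False
t 20.98 pos [ 0.5463 -0.309   0.11  ] rot [-179.9    0.  -155.8] F [ 0.2 -0.  -0.5] w 0.0854
t 21.61 pos [ 0.5459 -0.3088  0.1093] rot [-180.     0.  -155.9] F [0.4 0.4 2.1] w 0.015
t 22.79 pos [ 0.5455 -0.3085  0.2081] rot [ 179.9   -0.  -155.9] F [ 0.1  0.2 -0. ] w 0.0151
```

View pics/j6.png

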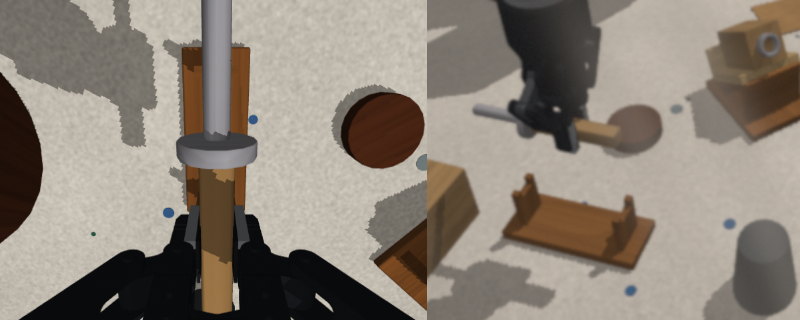

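View pics/wrist6.png

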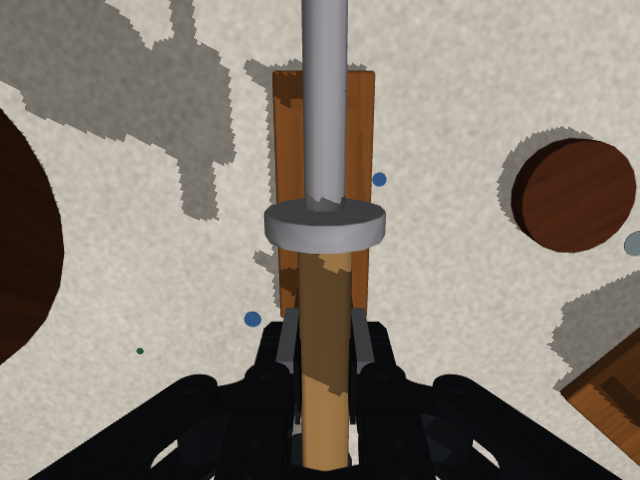

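```bash
cat > ov.py <<'E'
from g import *
def gauge_pts():
    a=np.linspace(0,2*np.pi,40)
    P=[]
    for x,rad in((-50,18),(-42,18),(-110,6),(-50,6)):
        P.append(np.c_[np.full(40,x),rad*np.cos(a),rad*np.sin(a)])
    P.append(np.c_[np.linspace(-110,-50,40),np.full(40,6),np.zeros(40)]);P.append(P[-1]*[1,-1,1])
    P.append(np.array([[x,y,8] for x in np.linspace(-42,-5,20) for y in(-8,8)]))
    return np.vstack(P)/1e3
def overlay(im,c,pts,col=(0,0,255)):
    for u,v in proj(c,pts):
        if 0<=u<640 and 0<=v<480: im[int(v+.5),int(u+.5)]=col
    return im
# gauge in tool frame: tool R = Rz(yaw+180)Rx(180): gauge = tool*Rz(180)Rx(180)
TG=Rn.from_euler("z",180,degrees=True)*Rn.from_euler("x",180,degrees=True)
E
python3 - <<'E'
from ov import *
c=np.load("cal_h.npy",allow_pickle=True).item()
s=robot.observe();T=Rn.from_euler("xyz",s["tcp_rot"],degrees=True)
im=cv2.imread("pics/wrist6.png")
P=gauge_pts()
w=(T*TG).apply(P)+s["tool_pos"]+T.apply([0,0,.054])
overlay(im,c,w)
cv2.imwrite("pics/ov6.png",cv2.resize(im[0:300,200:450],None,fx=2,fy=2,interpolation=cv2.INTER_NEAREST))
E
```

View pics/ov6.png

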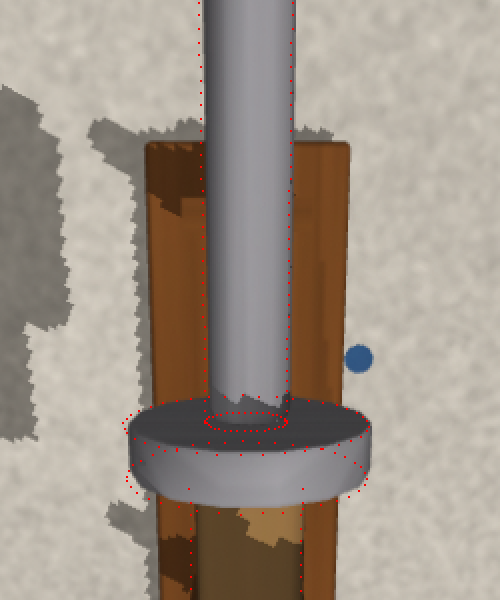

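```bash
cat >> ov.py <<'E'
S=np.array([.527,-.0163,.0806]);Sy=-17.55
RS=Rn.from_euler("xyz",[0,-30,Sy],degrees=True)
rotS=[180,30,Sy+180]
def seat(p): return S+RS.apply(np.array(p)/1e3)
def gt(x,y=0,z=0): return seat([x,y,z+54])   # TCP for grip at seat-frame x,y,z (mm)
def tube_pts():
    a=np.linspace(0,2*np.pi,60);P=[np.c_[np.full(60,57),r*np.cos(a),r*np.sin(a)] for r in(10,15)]
    k=np.linspace(-25,25,30)
    P+=[np.c_[np.full(30,45),k,np.full(30,25)]]
    return np.vstack(P)
E
python3 - <<'E'
from ov import *
for p in (gt(215,0,70),gt(187),gt(107)): print(robot.ik(p,rotS))
robot.move_pose(gt(215,0,70),rotS); t()
robot.line_to(gt(187),vel=.12); robot.pause(.3); s=t()
T=Rn.from_euler("xyz",s["tcp_rot"],degrees=True)
w=(T*TG).apply(gauge_pts())+s["tool_pos"]+T.apply([0,0,.054])
tb=seat(tube_pts())
for n in("wrist","scene","side"):
    c=robot.get_calibration(n); im=robot.grab_frame(n); cv2.imwrite(f"pics/{n}7.png",im)
    np.save(f"cal7_{n}.npy",c,allow_pickle=True)
    overlay(im,c,w); overlay(im,c,tb,(0,255,0)); cv2.imwrite(f"pics/ov7_{n}.png",im)
im=cv2.imread("pics/ov7_scene.png");crop(im,240,210,160,120,5,"pics/ov7s.png")
E
```

```text
[-16.02721498 -17.57470898 -22.53245097  55.05102071  -0.76132528
   1.31884814]
[-16.05806847 -14.60905859 -27.84009516  46.77737463  -0.74590254
   1.29212361]
[-15.83413587 -26.66921015 -41.48034965  45.19998627  -0.85783588
   1.48609298]
t 24.02 pos [ 0.6453 -0.0544  0.2952] rot [-179.9   29.9  162.5] F [ 0.3 -0.4  0.3] w 0.015
t 25.09 pos [ 0.6559 -0.057   0.2217] rot [180.   30.1 162.5] F [ 0.9 -0.   0. ] w 0.0145
```

View pics/ov7_wrist.png

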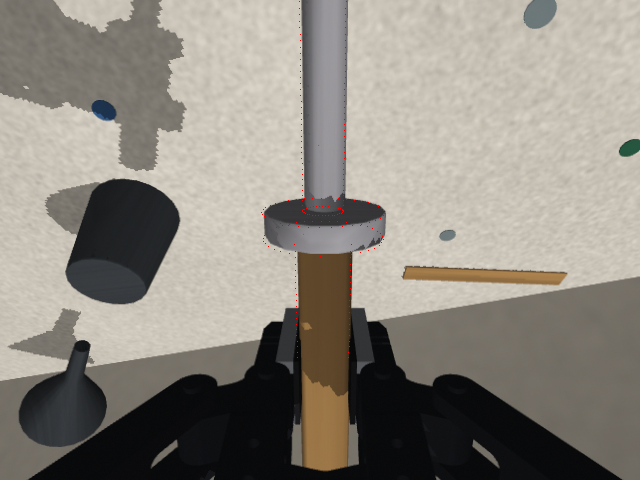

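View pics/ov7s.png

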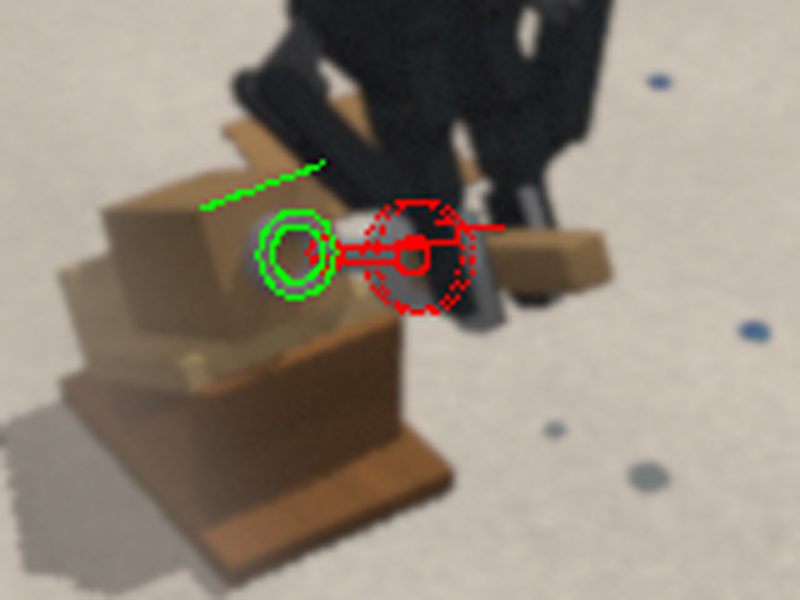

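View pics/ov7_side.png

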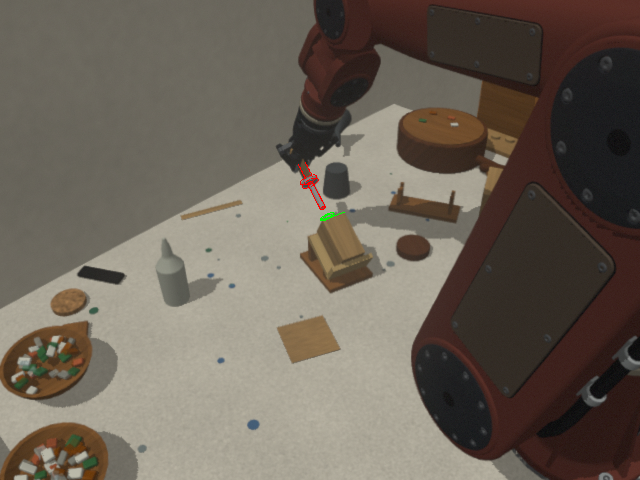

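Run:
```python
from ov import *
crop("pics/scene7.png",280,235,80,50,9.9,"pics/r7s.png")
crop("pics/side7.png",285,150,80,60,9.9,"pics/r7d.png")
for n in("scene","side"):
    c=np.load(f"cal7_{n}.npy",allow_pickle=True).item()
    o=[280,235] if n=="scene" else [285,150]
    g=lambda x:((proj(c,x)-o+.5)*9.9-.5).round(0).tolist()
    print(n,"mouth",g(seat([57,0,0])),"tip",g(seat([77,0,0])),"collar",g(seat([137,0,0])), "px/mm y,z",(proj(c,seat([77,10,0]))-proj(c,seat([77,0,0])))*.99,(proj(c,seat([77,0,10]))-proj(c,seat([77,0,0])))*.99)
```

```text
scene mouth [[193.0, 254.0]] tip [[246.0, 256.0]] collar [[420.0, 262.0]] px/mm y,z [[ 4.77411426 -1.8521101 ]] [[-1.59829505 -5.44464045]]
side mouth [[417.0, 661.0]] tip [[374.0, 578.0]] collar [[249.0, 332.0]] px/mm y,z [[-4.34758279  1.4073876 ]] [[ 1.19171086 -2.35221062]]
```

View pics/r7s.png

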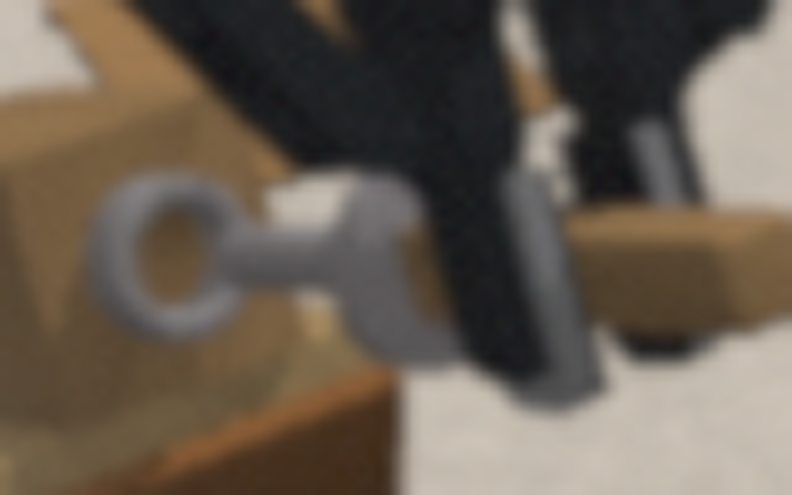

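View pics/r7d.png

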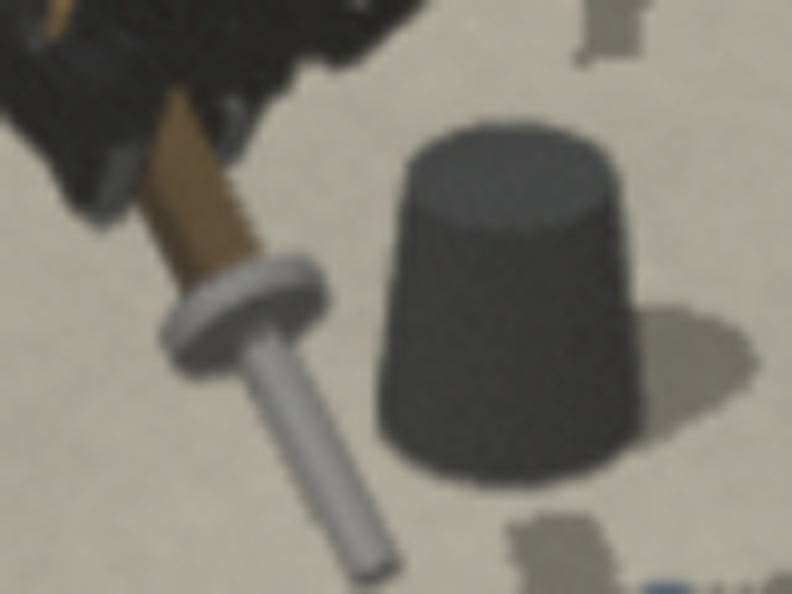

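Run:
```python
from ov import *
def big(n,x,y,w,h,s,sh,dst):
    c=np.load(f"cal7_{n}.npy",allow_pickle=True).item()
    crop(f"pics/{n}7.png",x,y,w,h,s,dst); im=cv2.imread(dst)
    W=seat(gauge_pts()*1e3+[187,0,0]); 
    for P,col in((W,(0,0,255)),(seat(tube_pts()),(0,255,0))):
        for u,v in ((proj(c,P)-[x,y]+sh+.5)*s-.5):
            cv2.circle(im,(int(u),int(v)),1,col,-1)
    cv2.imwrite(dst,im)
big("scene",275,225,80,60,9.9,[-2.1,.1],"pics/b7s.png")
big("side",290,150,80,80,7.4,[0,0],"pics/b7d.png")
```

```text
(no output)
```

View pics/b7s.png

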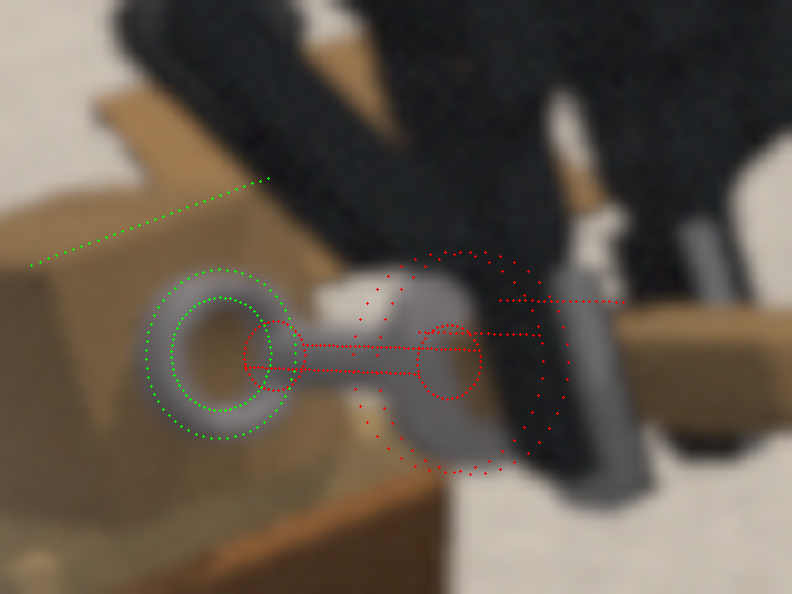

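View pics/b7d.png

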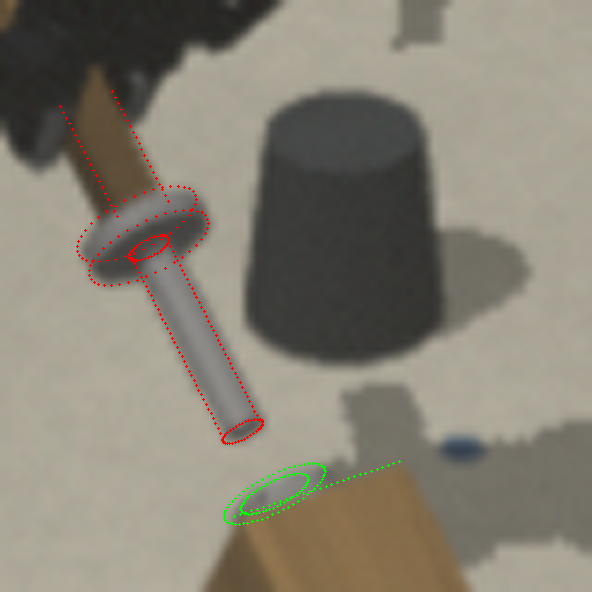

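Run:
```python
from ov import *
def blk():
    e=[];V=np.array([[x,y,z] for x in(-45,45) for y in(-25,25) for z in(-25,25)],float)
    for i in range(8):
        for j in range(i):
            if (V[i]!=V[j]).sum()==1: e.append(V[i]+np.linspace(0,1,40)[:,None]*(V[j]-V[i]))
    return np.vstack(e)
def ramp():
    V=np.array([[40,45,-25],[40,-45,-25],[-45,-45,-25],[-45,-45,7],[-45,45,7],[-45,45,-25],[40,45,-25]],float)
    return np.vstack([V[i]+np.linspace(0,1,60)[:,None]*(V[i+1]-V[i]) for i in range(6)])
def big(n,x,y,w,h,s,dst):
    c=np.load(f"cal7_{n}.npy",allow_pickle=True).item()
    crop(f"pics/{n}5.png",x,y,w,h,s,dst); im=cv2.imread(dst)
    for P,col in((blk(),(0,0,255)),(tube_pts(),(0,255,0)),(ramp(),(255,0,0))):
        for u,v in ((proj(c,seat(P))-[x,y]+.5)*s-.5): cv2.circle(im,(int(u),int(v)),1,col,-1)
    cv2.imwrite(dst,im)
big("scene",245,230,90,70,8.8,"pics/d5s.png")
big("side",300,200,80,80,7.4,"pics/d5d.png")
```

```text
(no output)
```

View pics/d5s.png

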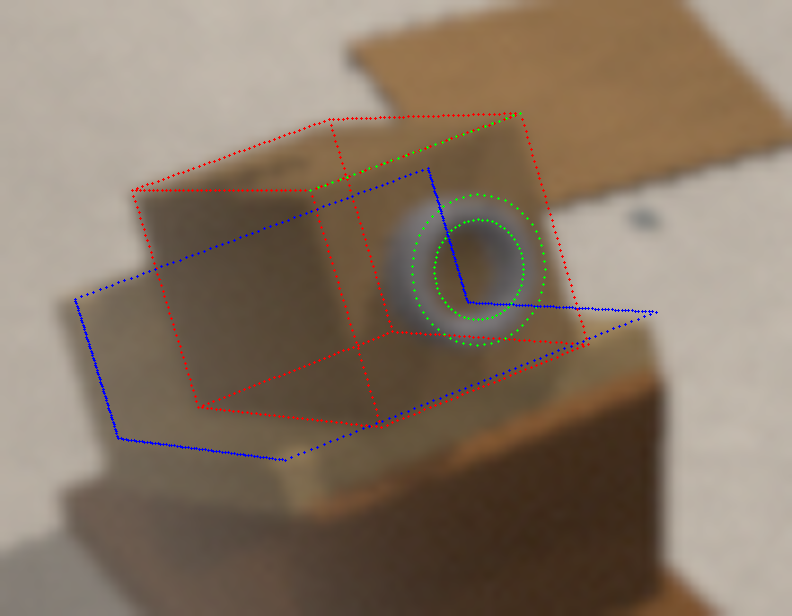

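View pics/d5d.png

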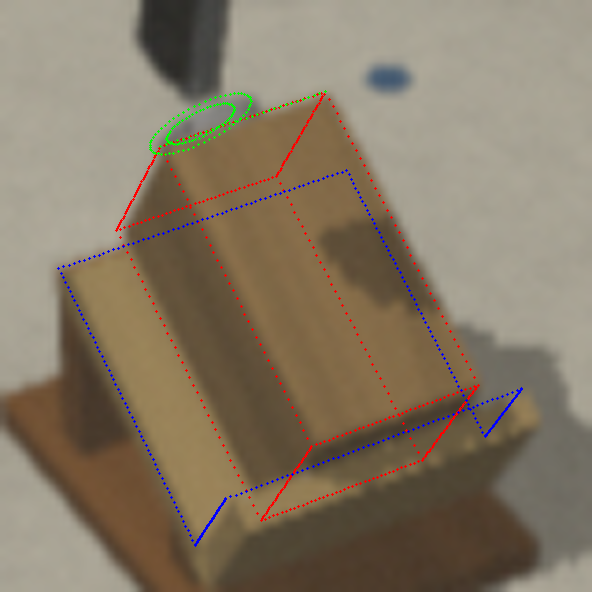

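```bash
cat >> ov.py <<'E'
def gs(msg=""):
    s=t(); T=Rn.from_euler("xyz",s["tcp_rot"],degrees=True)
    print(msg,"grip in seat mm",(RS.inv().apply(s["tool_pos"]+T.apply([0,0,.054])-S)*1e3).round(2),"F seat",RS.inv().apply(s["ft_force"]).round(1)); return s
E
python3 - <<'E'
from ov import *
gs()
print(robot.line_to(gt(150),vel=.04,guard=5)); gs("tip in 17?")
cv2.imwrite("pics/sc8.png",robot.grab_frame("scene"));cv2.imwrite("pics/sd8.png",robot.grab_frame("side"))
crop("pics/sc8.png",275,225,80,60,7,"pics/e8a.png");crop("pics/sd8.png",290,160,45,80,7,"pics/e8b.png")
a=cv2.imread("pics/e8a.png")[:420];b=cv2.resize(cv2.imread("pics/e8b.png"),(236,420))
cv2.imwrite("pics/e8.png",np.hstack([a,b]))
E
```

```text
t 25.24 pos [ 0.6557 -0.057   0.2211] rot [180.   30.  162.4] F [ 0.3 -1.   0.1] w 0.0151
 grip in seat mm [1.8718e+02 2.0000e-02 2.0000e-01] F seat [ 0.5 -0.9 -0.2]
False
t 26.32 pos [ 0.6253 -0.0474  0.2027] rot [180.   30.  162.4] F [-1.   0.6 -0.6] w 0.0146
tip in 17? grip in seat mm [ 1.5039e+02 -3.0000e-02  1.5000e-01] F seat [-1.3  0.2  0. ]
```

View pics/e8.png

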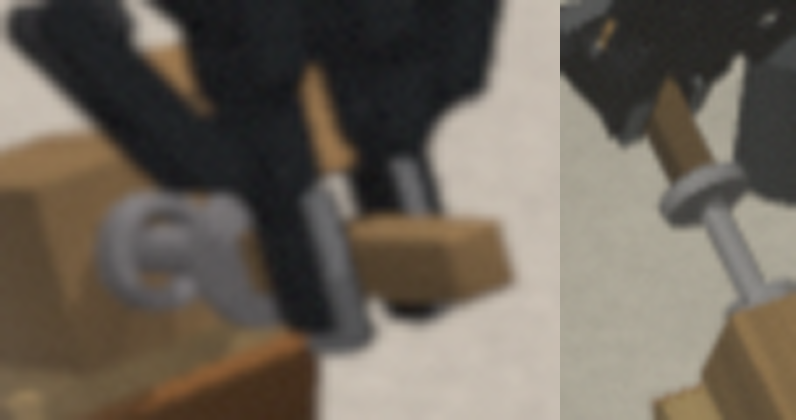

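Run:
```python
from ov import *
print(robot.line_to(gt(114),vel=.04,guard=6)); gs("a")
print(robot.line_to(gt(100),vel=.012,guard=8)); gs("b"); robot.pause(.2); gs("c")
cv2.imwrite("pics/sc9.png",robot.grab_frame("scene"));cv2.imwrite("pics/sd9.png",robot.grab_frame("side"))
crop("pics/sc9.png",275,225,80,60,7,"pics/e8a.png");crop("pics/sd9.png",300,180,45,80,7,"pics/e8b.png")
a=cv2.imread("pics/e8a.png")[:420];b=cv2.resize(cv2.imread("pics/e8b.png"),(236,420))
cv2.imwrite("pics/e9.png",np.hstack([a,b]))
```

```text
False
t 27.47 pos [ 0.5956 -0.038   0.1847] rot [180.   30.  162.4] F [ 0.5  0.9 -0.8] w 0.0149
a grip in seat mm [ 1.1441e+02 -4.0000e-02  1.5000e-01] F seat [-0.2  1.1 -0.8]
True
t 28.22 pos [ 0.5893 -0.0362  0.1814] rot [-180.    30.2  162.4] F [ 2.7 -1.3  1.4] w 0.0149
b grip in seat mm [107.31  -0.24   0.59] F seat [ 3.3 -0.4 -0.3]
t 28.42 pos [ 0.5894 -0.0363  0.1813] rot [-180.    30.2  162.4] F [ 3.1 -1.   2.6] w 0.015
c grip in seat mm [107.31  -0.25   0.47] F seat [ 4.1 -0.   0.6]
```

View pics/e9.png

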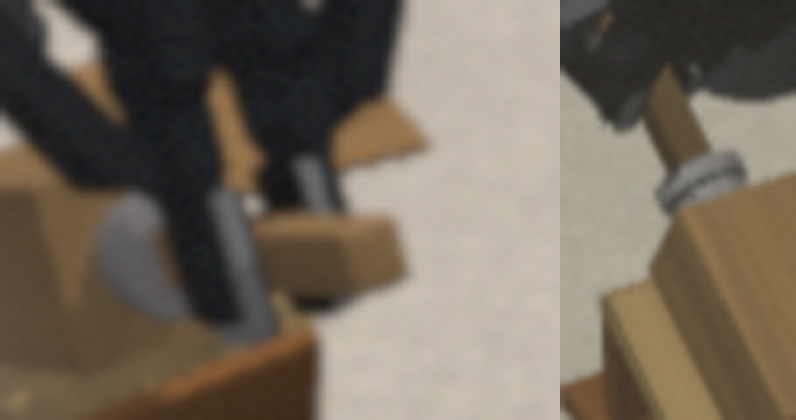

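Run:
```python
from ov import *
p=robot.observe()["tool_pos"]; u=RS.apply([1,0,0])
print(robot.line_to(p-u*.004,vel=.01,guard=7)); s=gs("push"); 
p=s["tool_pos"]
print(robot.line_to(p+u*.030,vel=.04,guard=6)); gs("out1")
print(robot.line_to(p+u*.085,vel=.06,guard=6)); gs("out2")
robot.pause(.1)
cv2.imwrite("pics/sc10.png",robot.grab_frame("scene"));cv2.imwrite("pics/sd10.png",robot.grab_frame("side"))
crop("pics/sc10.png",245,225,100,90,4.6,"pics/e8a.png");crop("pics/sd10.png",290,160,80,110,3.8,"pics/e8b.png")
a=cv2.imread("pics/e8a.png")[:414];b=cv2.imread("pics/e8b.png")[:414]
cv2.imwrite("pics/e10.png",np.hstack([a,b]))
```

```text
True
t 28.77 pos [ 0.589  -0.0362  0.1817] rot [-180.    30.4  162.4] F [1.6 0.1 0.6] w 0.0151
push grip in seat mm [107.34  -0.32   1.03] F seat [ 1.6  0.6 -0.2]
False
t 29.66 pos [ 0.6136 -0.044   0.1964] rot [-180.    30.4  162.4] F [ 0.   0.  -0.8] w 0.0149
out1 grip in seat mm [137.01  -0.31   0.86] F seat [-0.4  0.  -0.7]
False
t 30.73 pos [ 0.6589 -0.0583  0.2238] rot [-180.    30.4  162.4] F [-0.   0.3 -1.1] w 0.0149
out2 grip in seat mm [191.83  -0.26   0.83] F seat [-0.7  0.3 -0.9]
```

View pics/e10.png

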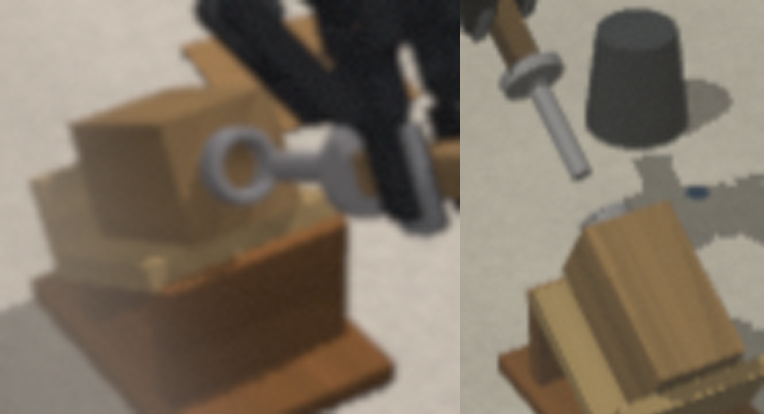

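Run:
```python
from ov import *
f=5.; d=np.array([np.cos(np.radians(f)),np.sin(np.radians(f)),0]); r=[180,0,f+180]
g=np.array([C[0],C[1],.103])+.11*d+[0,0,.054]
p=robot.observe()["tool_pos"]
print(robot.ik(p+[-.02,0,.11],robot.observe()["tcp_rot"]),robot.ik(g+[0,0,.1],r),robot.ik(g,r))
robot.line_to(p+[-.02,0,.11],vel=.15); t()
robot.move_pose(g+[0,0,.1],r); t()
robot.line_to(g,vel=.1); robot.pause(.4); s=t()
T=Rn.from_euler("xyz",s["tcp_rot"],degrees=True)
w=(T*TG).apply(gauge_pts())+s["tool_pos"]+T.apply([0,0,.054])
for n in("wrist","scene","side"):
    c=robot.get_calibration(n); im=robot.grab_frame(n); cv2.imwrite(f"pics/{n}11.png",im)
    overlay(im,c,w); cv2.imwrite(f"pics/ov11_{n}.png",im); print(n,proj(c,w.mean(0)))
```

```text
[-16.69755693 -18.91617088 -19.75304493  58.74307361  -0.46190574
   0.7717934 ] [ 3.97767148  2.41579365 -3.00415343 84.58005292  0.         -1.02232852] [  3.97767148   4.1635265  -11.63697868  74.19949482   0.
  -1.02232852]
t 31.82 pos [ 0.6387 -0.0582  0.3327] rot [-180.    30.3  162.4] F [ 0.2  0.5 -0.3] w 0.0147
t 32.88 pos [0.5566 0.1679 0.2571] rot [-1.800e+02  1.000e-01 -1.751e+02] F [ 1.  -0.7 -0.1] w 0.015
t 34.42 pos [0.5562 0.1686 0.1571] rot [ 180.    0. -175.] F [-1.   0.4 -0.6] w 0.0152
wrist [[323.3933186  169.48423127]]
scene [[328.85836499 205.96227161]]
side [[283.84776179 284.88839022]]
```

View pics/ov11_side.png

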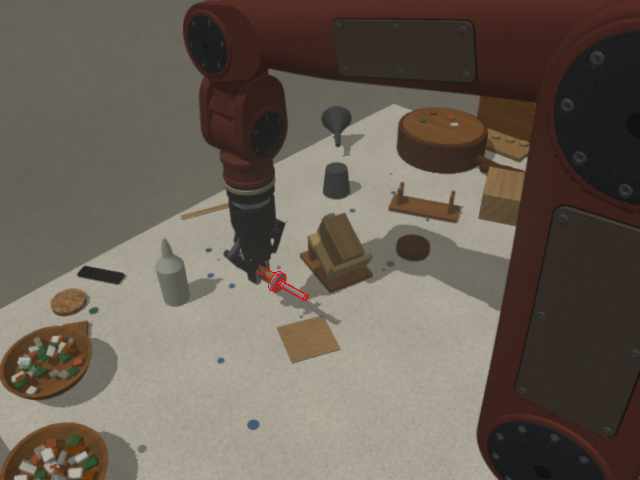

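View pics/ov11_scene.png

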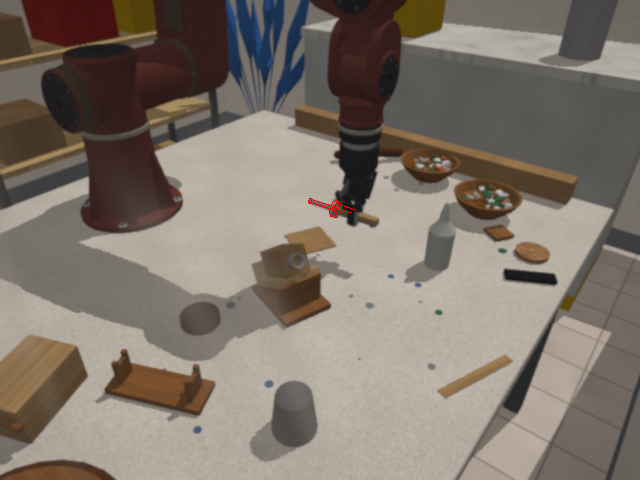

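View pics/ov11_wrist.png

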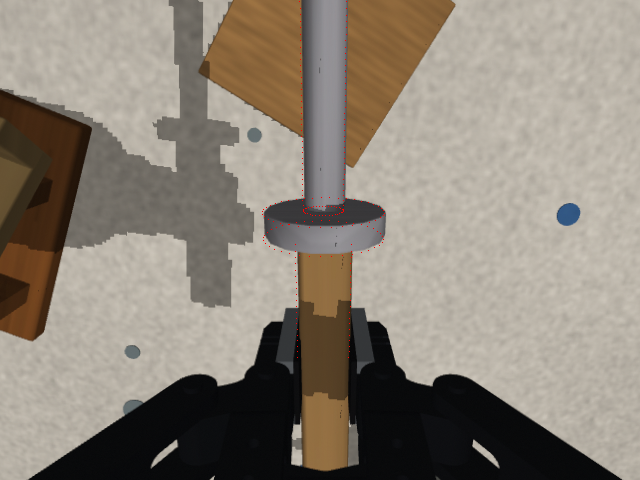

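Run:
```python
from ov import *
s=robot.observe();T=Rn.from_euler("xyz",s["tcp_rot"],degrees=True)
w=(T*TG).apply(gauge_pts())+s["tool_pos"]+T.apply([0,0,.054])
out=[]
for n,x,y in(("scene",295,185),("side",240,245)):
    c=robot.get_calibration(n);crop(f"pics/{n}11.png",x,y,90,75,4.4,"pics/tmp.png");im=cv2.imread("pics/tmp.png"); raw=im.copy()
    for u,v in ((proj(c,w)-[x,y]+.5)*4.4-.5): cv2.circle(im,(int(u),int(v)),0,(0,0,255),-1)
    out.append(np.hstack([raw,im]))
cv2.imwrite("pics/z11.png",np.vstack(out)[:600])
crop("pics/side11.png",295,200,90,100,6,"pics/z11b.png")
```

```text
(no output)
```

View pics/z11.png

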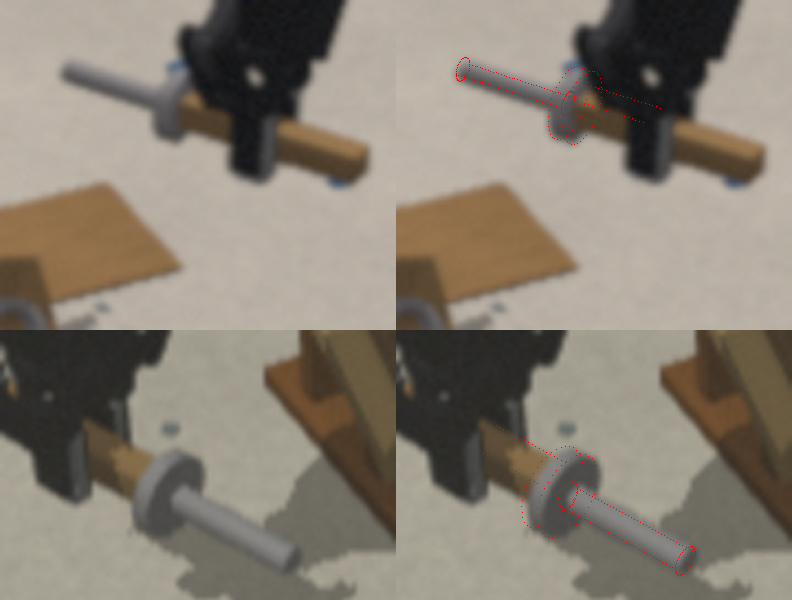

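View pics/z11b.png

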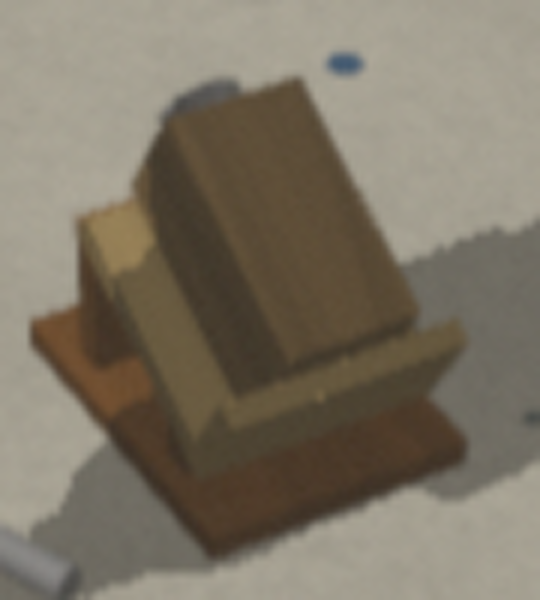

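Run:
```python
from ov import *
t(); print(robot.job_done())
```

```text
t 34.58 pos [0.5562 0.1686 0.157 ] rot [ 180.    0. -175.] F [-0.2 -0.2 -1. ] w 0.015
the job is handed in; nothing more can be done
None
```

I completed the task in order and handed it in at 34.6 s; no verdict was reported.

- **Block:** I laid it on the slope and slid it down until contact. After release, a fit to the wrist picture put it within about 1 mm of its seat, tube up the slope, and the later scene and side pictures show it lying in the same place.
- **Gauge insertion:** I pushed the rod in and the collar stopped twice with the grip 107.3 mm up the slope from the block's centre, against 107 expected. The pictures show the collar at the rim. The rod drew out with no noticeable force, and the block did not move.
- **Final hold:** The rod is level over the card. By arm position its tip is about 100 mm above the card, and the overlaid model agrees within about 1 pixel in the side and scene views. The force on the tool is about 1 N, so nothing is being touched.
- **Other objects:** The glue bottle, tumbler and disc look unmoved in the pictures.

**Checks that disagreed:** Estimates of the seat height differed by about 3 mm. The first camera fits gave about 78 mm, with the scene camera alone lower still, at about 72 mm. Contact gave about 81 mm, and I used 80.6 mm. The scene camera also showed offsets of up to about 2 pixels.

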